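# Lock the tin display case

### The arm

A 6-joint arm with a two-finger parallel gripper is mounted at the origin on the work surface. World frame = base frame: x ahead of the robot, y to its left, z up, the work surface at z = 0. Lengths are in m, angles in degrees, forces in N, time in s.
With the tool pointing down it reaches from about 0.4 to 0.825 m from the base axis. Payload 7 kg.
Tool frame: the origin (TCP) lies midway between the tips of the shut fingers; the grasp point (between the pads) lies r.pinch_z behind it (r.pinch_z is the distance from the TCP to the grasp point, in m); z points along the fingers, y is the line along which they close (so a half turn about z gives the same grasp; the last joint's range is limited). The gripper opens to 88 mm and grips with 3 to 60 N. Pads are 19 mm wide; open, the fingers measure 130 mm over their backs; the gripper's body (78 mm by 193 mm) begins 47 mm behind the grasp point.
Start: joints at [-60.155, 20.546, 0.682, 0, -70.136, -16.507], TCP at [0.156, -0.657, 0.227] pointing down, gripper open.
Joint ranges: [-176.03, 176.03], [-82.01, 121.73], [-58.28, 71.71], [-173.87, 95.51], [-174.79, -0.11], [-173.66, 173.66]. Speed limits (degrees/s): [136.94, 136.94, 172.46, 180, 180, 180].

### API

Orientations are given as [roll, pitch, yaw] about the fixed x, y, z axes, in that order (R = Rz(yaw) Ry(pitch) Rx(roll)).
In Python, from plant import r, optics, job gives the robot as it stands.
- The arm moves only by the shell command python3 -m crank 'ROWS' [FORCE]. ROWS is JSON, a list of rows, each an object with "xyz": the shift along the tool's x, y, z in units of 30 mm (1.0 is 30 mm), a list of three; "delta_rot": the turn, a rotation vector about the tool's x, y, z in degrees, a list of three; "claw": the closure, from 0 (fully open) to 1 (shut). A call has 1 to 20 rows; each row is the pose to reach, as a shift and turn from the pose commanded when the call began, along the tool's axes at that moment; what a row does not reach only later rows make up. A row lasts 1/8 s, in which the tool goes at most 62.5 mm and 10.7 degrees, less where a joint would pass 70% of its speed; a pose out of reach is approached as far as the arm can. A call with a gripper value outside its range is refused whole. The fingers move at their own pace and stop on an object; FORCE is the grip in N (left out, the last holds). Time passes only in rows, so rows that repeat a pose let the fingers close. It gives the time, the measured TCP pose, the force, the opening and the grip force at its end, in the units of the state.
- r.get_state(): the state, without advancing time (a new reading comes with each control period).
- optics.capture(name): name is "side" or "top" or "wrist"; returns a dict with "img" (480x640x3 uint8, blue, green, red), "fovy" (degrees; the focal length in pixels is half the picture's height over the tangent of half this angle, whatever the lens; pixels are square), "cx", "cy" (the principal point, pixels), "dist" ([k1, k2, p1, p2, k3] as OpenCV has them; the pictures are not rectified), "eye" and "rotation" of the camera in the world; the wrist camera has in their place "hand_eye" (4x4, takes a point from camera to tool coordinates, whose origin is the TCP and whose axes are the flange's). Camera axes: x right, y up, looking along -z (the intrinsics and any distortion apply to the point x, -y, -z); pixel columns grow to the right and rows downward; lengths in m; the calibration is good to about 2 mm. A picture is of the moment at which its call begins: read the wrist's pose just before it. There is no depth.
- job.close_job(): hands the job in; it is judged then, once.
The state is a dict: "time_s": time; "joints": joint angles; "qd": joint speeds; "joint_torque": joint torques, N m; "tcp_pos": TCP position; "eef_rot": TCP orientation; "contact_force": force on the tool from outside, world axes, zero at the start; "moment": the same for the moment, N m; "gripper_width": finger opening in m; "gripper_force": force on a finger pad.
Only numpy, scipy, OpenCV 4.12 (cv2) and the standard library are available. Lean on these libraries where they do the work, as an engineer would, in place of code of your own. Each camera call takes 0.05 s, during which the arm holds its last target. There are 200 camera calls.

### The job

Lock up the clear display case on the glass shelf: push its sliding door fully shut by the block on it, then press its three push latches down fully home, in this order: the long bar, then the square plate, then the small round button. Push gently with the fingertips; nothing is to be gripped or lifted, and the tins and the things around the case stay where they are.

Things in the scene. Friction and masses are not known exactly. Their poses are not given: they have to be found in the camera images.
- case: Clear acrylic display case with four tins, fixed on the glass shelf (top at 70 mm): 130 mm deep (x), 300 wide (y), 115 high. Origin: centre of its underside; x to its back, y to the robot's left, z up; turned up to 0.3 rad. Door rails stand out in front to x = -80 mm. The left front half (y > 0) is the opening, the right half a fixed pane.
- door (a joint): Opening of the sliding acrylic door on the front of the case, m: 0 fully shut (firm end stop), 0.12 fully open. The door shuts towards the case's +y and opens towards -y. It stays where it is left; about 1.5 N slides it.
- door_tab (a point): Point on the top edge of the end face, towards the case's -y, of the door's steel push block; moves with the door. Push this face towards the case's +y to shut. The block is 88 mm long along y from here, stands out from x = -73 to -120 mm in the case frame (this point: x = -100 mm, 105 mm above the case's underside), and reaches 35 mm down. Free space beside and before it.
- mug: Olive ceramic mug, empty, 80 mm across, 90 mm high, near the left end of the shelf; origin at the centre of its underside. Bystander.
- jar: White jar, 60 mm across, 85 mm high, near the right end of the shelf; origin at the centre of its underside. Bystander.
- scraper: Stainless scraper, 160 mm long by 50 mm, 13 mm high, lying flat on the shelf along its front edge, before the case; origin on its underside, near its middle. Bystander.
- spout: Red plastic pour spout, 34 mm across, 61 mm high, standing on the back part of the case's top behind the latches; origin at the centre of its underside. Bystander.
- bar_latch: Black housing of the bar latch, 48 (x) x 76 (y) x 8 mm, fixed on the case's top, parallel to the case; origin at the centre of its underside. The three latches stand in a row along the case's y, 95 mm apart, in any order, 30 mm towards the front from the case's middle.
- bar_bolt (a joint): How far the cap of the bar latch is pushed down, m: 0 fully up, 0.012 fully home (firm end stop). It has no spring: it stays where it is left; about 3 N pushes it.
- bar_top (a point): Centre of the top face of the bar latch's steel cap, which is a long bar, 64 mm along the case's y by 18 mm; moves with the cap. The top face is 16 mm above the housing when up and 4 mm above it when home, so wide fingertips may overhang the cap.
- square_latch: Black housing of the square latch, 48 (x) x 76 (y) x 8 mm, fixed on the case's top, parallel to the case; origin at the centre of its underside. The three latches stand in a row along the case's y, 95 mm apart, in any order, 30 mm towards the front from the case's middle.
- square_bolt (a joint): How far the cap of the square latch is pushed down, m: 0 fully up, 0.012 fully home (firm end stop). It has no spring: it stays where it is left; about 3 N pushes it.
- square_top (a point): Centre of the top face of the square latch's steel cap, which is a square plate, 38 x 38 mm; moves with the cap. The top face is 16 mm above the housing when up and 4 mm above it when home, so wide fingertips may overhang the cap.
- round_latch: Black housing of the round latch, 48 (x) x 76 (y) x 8 mm, fixed on the case's top, parallel to the case; origin at the centre of its underside. The three latches stand in a row along the case's y, 95 mm apart, in any order, 30 mm towards the front from the case's middle.
- round_bolt (a joint): How far the cap of the round latch is pushed down, m: 0 fully up, 0.012 fully home (firm end stop). It has no spring: it stays where it is left; about 3 N pushes it.
- round_top (a point): Centre of the top face of the round latch's steel cap, which is a small round button, 22 mm across; moves with the cap. The top face is 16 mm above the housing when up and 4 mm above it when home, so wide fingertips may overhang the cap.
- tin0: Small tin, 50 mm across, 65 mm high, standing inside the case; origin at the centre of its underside. Bystander.
- tin1: Small tin, 50 mm across, 65 mm high, standing inside the case; origin at the centre of its underside. Bystander.
- tin2: Small tin, 50 mm across, 65 mm high, standing inside the case; origin at the centre of its underside. Bystander.
- tin3: Small tin, 50 mm across, 65 mm high, standing inside the case; origin at the centre of its underside. Bystander.

How it is judged:
By the outcome, as a careful person would: the job done as asked, in the order asked, and still so for the second after the job is handed in, with the robot touching nothing.
It also fails if it takes over 64 s, if anything falls off the work surface, if the arm or the gripper's body presses on something with over 40 N, if the wrist force passes 120 N, or if a joint passes its speed limit or range.

## Working session

There is one attempt and no reset: what is moved stays moved. The work goes in short steps, Python scripts to look and compute and a shell command to move; the robot and the scene stay as the last step left them, time stands still between calls to the robot, and variables do not carry over. Pictures are saved under pics/ and viewed, at most 10 in all, crops included, and the job is handed in when it is done.

```bash
mkdir -p pics; ls
python3 - <<'E'
from plant import r, optics, job
import cv2
print(r.get_state(), r.pinch_z)
for n in("side","top"):
    c=optics.capture(n); cv2.imwrite(f"pics/{n}0.png",c["img"]); c.pop("img"); print(n,c)
E
```

```text
pics
{'time_s': 0.0, 'joints': array([-6.01534007e+01,  2.05905563e+01,  6.34986598e-01, -1.90361183e-02,
       -7.01357279e+01, -1.65042761e+01]), 'qd': array([-0.10309032,  0.05085472, -0.11889347,  0.02647362,  0.0314849 ,
       -0.02189857]), 'joint_torque': array([ 1.81842082e-03, -5.82716811e+01,  2.93071175e+01,  6.99735090e+00,
        6.83311999e-03, -1.44059295e-04]), 'tcp_pos': array([ 0.15559963, -0.65633177,  0.22564523]), 'eef_rot': array([ 1.79907380e+02, -8.78079892e-03, -1.66664152e+02]), 'contact_force': array([0.10921496, 0.40327867, 0.45884112]), 'moment': array([-0.0125496 ,  0.00326121,  0.0442437 ]), 'gripper_force': 0.0, 'gripper_width': 0.0875899146836723} 0.0188
side {'fovy': 56.316428814190004, 'cx': 314.66785382465275, 'cy': 239.91631466638458, 'dist': array([2.88274707e-05, 0.00000000e+00, 0.00000000e+00, 0.00000000e+00,
       0.00000000e+00]), 'eye': array([ 0.99079705, -0.49274775,  0.7343269 ]), 'rotation': array([48.34065316,  0.9880935 , 37.51422234])}
top {'fovy': 44.28165930312549, 'cx': 313.6540069236299, 'cy': 241.2397614337343, 'dist': array([0.03529694, 0.        , 0.        , 0.        , 0.        ]), 'eye': array([0.34536291, 0.00358343, 1.41933699]), 'rotation': array([ 1.26990477e+01,  4.80116161e-02, -9.09829517e+01])}
```

View pics/top0.png

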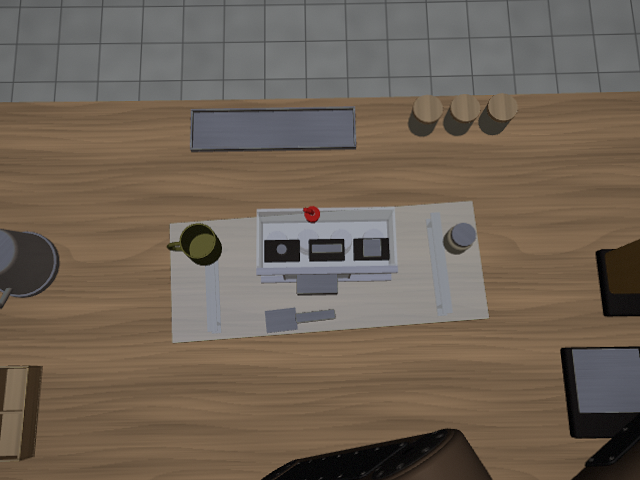

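View pics/side0.png

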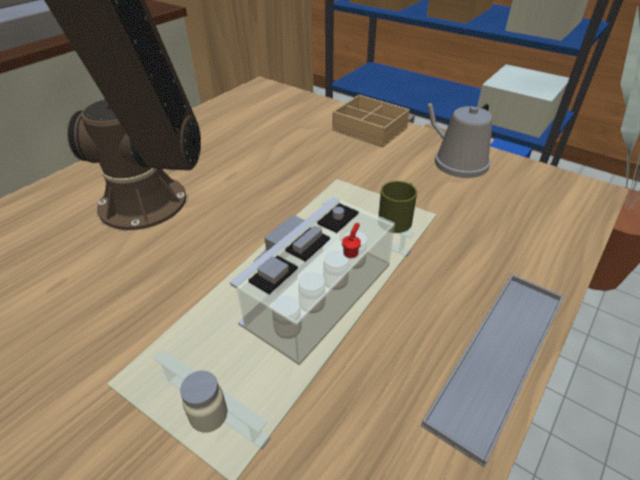

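The top picture shows the case at cols 257–397, rows 207–275. The round latch is at (282,249), the bar at (327,249), the square at (372,248), the door block at (297–338, 275–294), and the spout at (312,214). The side picture agrees.

```bash
cat > h.py <<'E'
import numpy as np, cv2
from scipy.spatial.transform import Rotation as Ro
from plant import r, optics, job
def ray(c,uv,st=None):
    f=240/np.tan(np.radians(c["fovy"]/2)); K=np.array([[f,0,c["cx"]],[0,f,c["cy"]],[0,0,1]])
    p=cv2.undistortPoints(np.array([[uv]],float),K,np.array(c["dist"])).ravel()
    d=np.array([p[0],-p[1],-1])
    if "eye" in c: return np.array(c["eye"]),Ro.from_euler("xyz",c["rotation"],degrees=True).apply(d)
    R=Ro.from_euler("xyz",st["eef_rot"],degrees=True).as_matrix(); H=np.array(c["hand_eye"])
    return st["tcp_pos"]+R@H[:3,3], R@H[:3,:3]@d
def at(c,uv,z,st=None):
    e,d=ray(c,uv,st); return e+d*(z-e[2])/d[2]
def tool(target,st):  # shift in tool units of 30mm
    R=Ro.from_euler("xyz",st["eef_rot"],degrees=True).as_matrix()
    return R.T@(np.array(target)-st["tcp_pos"])/0.03
E
python3 - <<'E'
from h import *
c=optics.capture("top")
cv2.imwrite("pics/topz.png",cv2.resize(c["img"][195:315,250:410],None,fx=5,fy=5,interpolation=cv2.INTER_CUBIC))
for n,uv,z in[("round",(282,249),.209),("bar",(327,249),.209),("square",(372,248),.209),("blkL",(297,293),.175),("blkR",(338,293),.175),("spout",(312,214),.24),("caseTL",(257,210),.185),("caseTR",(395,207),.185)]:
    print(n,at(c,uv,z).round(4))
E
```

```text
round [0.6026 0.0666 0.209 ]
bar [ 0.6009 -0.0278  0.209 ]
square [ 0.6014 -0.1222  0.209 ]
blkL [0.5139 0.037  0.175 ]
blkR [ 0.5124 -0.0499  0.175 ]
spout [0.669  0.0024 0.24  ]
caseTL [0.6951 0.1216 0.185 ]
caseTR [ 0.6966 -0.1781  0.185 ]
```

View pics/topz.png

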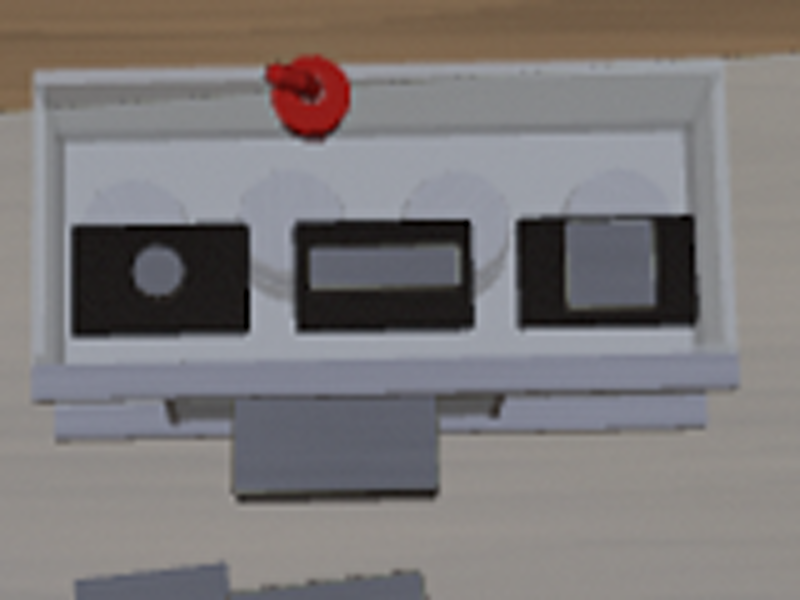

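The zoom puts the round cap at (281.6,249), the bar at (327,248.4) and the square at (372,248). The block's right end is at col 337.5, with free space to its right. The case's yaw is close to 0.

Run:
```python
from h import *
st=r.get_state()
print(tool([.156,-.657,.30],st).round(2),tool([.523,-.12,.30],st).round(2))
```

```text
[-0.01 -0.02 -2.47] [-16.04  14.58  -2.46]
```

```bash
python3 -m crank '[{"xyz":[0,0,-2.5],"delta_rot":[0,0,0],"claw":1},{"xyz":[0,0,-2.5],"delta_rot":[0,0,0],"claw":1},{"xyz":[-16.04,14.58,-2.5],"delta_rot":[0,0,13.34],"claw":1},{"xyz":[-16.04,14.58,-2.5],"delta_rot":[0,0,13.34],"claw":1},{"xyz":[-16.04,14.58,-2.5],"delta_rot":[0,0,13.34],"claw":1},{"xyz":[-16.04,14.58,-2.5],"delta_rot":[0,0,13.34],"claw":1},{"xyz":[-16.04,14.58,-2.5],"delta_rot":[0,0,13.34],"claw":1},{"xyz":[-16.04,14.58,-2.5],"delta_rot":[0,0,13.34],"claw":1},{"xyz":[-16.04,14.58,-2.5],"delta_rot":[0,0,13.34],"claw":1},{"xyz":[-16.04,14.58,-2.5],"delta_rot":[0,0,13.34],"claw":1},{"xyz":[-16.04,14.58,-2.5],"delta_rot":[0,0,13.34],"claw":1},{"xyz":[-16.04,14.58,-2.5],"delta_rot":[0,0,13.34],"claw":1},{"xyz":[-16.04,14.58,-2.5],"delta_rot":[0,0,13.34],"claw":1},{"xyz":[-16.04,14.58,-2.5],"delta_rot":[0,0,13.34],"claw":1},{"xyz":[-16.04,14.58,-2.5],"delta_rot":[0,0,13.34],"claw":1},{"xyz":[-16.04,14.58,-2.5],"delta_rot":[0,0,13.34],"claw":1}]' 10
python3 - <<'E'
from h import *
st=r.get_state(); c=optics.capture("wrist"); cv2.imwrite("pics/w1.png",c["img"]); c.pop("img"); print(st["tcp_pos"],st["eef_rot"],c)
E
```

```text
time_s: 2.15
tcp_pos: [0.5225, -0.121, 0.3017]
eef_rot: [180.0, 0.0, 179.9]
contact_force: [-0.2, 0.2, 0.4]
gripper_width: 0.0005
gripper_force: 0.0
[ 0.52250662 -0.12097377  0.30169755] [1.79999297e+02 1.19854243e-02 1.79933299e+02] {'fovy': 61.170003682908536, 'cx': 328.1094261288261, 'cy': 236.98160988310303, 'dist': array([-0.08377528,  0.        ,  0.        ,  0.        ,  0.        ]), 'hand_eye': array([[-4.60150225e-04,  9.68642191e-01,  2.48459440e-01,
         6.68588639e-02],
       [ 9.99999872e-01,  3.93209397e-04,  3.19049877e-04,
        -1.52244486e-04],
       [ 2.11348585e-04,  2.48459555e-01, -9.68642248e-01,
        -1.58637075e-01],
       [ 0.00000000e+00,  0.00000000e+00,  0.00000000e+00,
         1.00000000e+00]])}
```

View pics/w1.png

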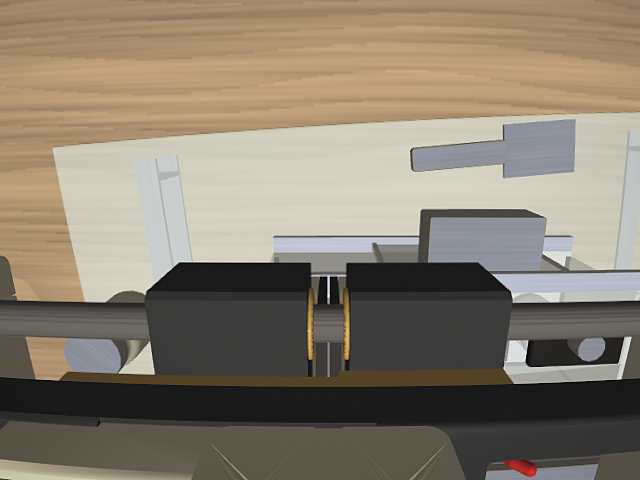

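The wrist picture shows the block's top face with its front −y corner near (430,218). There is free space beside the block, and the fingers are clear.

```bash
python3 - <<'E'
from h import *
st=r.get_state(); c=optics.capture("wrist")
print(at(c,(430,218),.175,st),at(c,(546,218),.175,st),at(c,(592,349),.209,st))
print(tool([.529,-.12,.155],st))
E
python3 -m crank '[{"xyz":[-0.22,0,2.5],"delta_rot":[0,0,0],"claw":1},{"xyz":[-0.22,0,4],"delta_rot":[0,0,0],"claw":1},{"xyz":[-0.22,0,4.9],"delta_rot":[0,0,0],"claw":1},{"xyz":[-0.22,0,4.9],"delta_rot":[0,0,0],"claw":1},{"xyz":[-0.22,0,4.9],"delta_rot":[0,0,0],"claw":1}]'
```

```text
[ 0.51489752 -0.04777148  0.175     ] [0.51475817 0.03903214 0.175     ] [0.60415769 0.06953865 0.209     ]
[-0.21442905  0.03311488  4.89103936]
time_s: 2.88
tcp_pos: [0.5305, -0.1205, 0.1561]
eef_rot: [-180.0, 0.1, 180.0]
contact_force: [-0.1, 0.2, -0.0]
gripper_width: 0.0003
gripper_force: 0.0
```

```bash
python3 -m crank '[{"xyz":[0,0.6,0],"delta_rot":[0,0,0],"claw":1},{"xyz":[0,1.0,0],"delta_rot":[0,0,0],"claw":1},{"xyz":[0,1.2,0],"delta_rot":[0,0,0],"claw":1},{"xyz":[0,1.4,0],"delta_rot":[0,0,0],"claw":1},{"xyz":[0,1.6,0],"delta_rot":[0,0,0],"claw":1},{"xyz":[0,1.8,0],"delta_rot":[0,0,0],"claw":1},{"xyz":[0,2.0,0],"delta_rot":[0,0,0],"claw":1},{"xyz":[0,2.2,0],"delta_rot":[0,0,0],"claw":1},{"xyz":[0,2.4,0],"delta_rot":[0,0,0],"claw":1},{"xyz":[0,2.6,0],"delta_rot":[0,0,0],"claw":1},{"xyz":[0,2.8,0],"delta_rot":[0,0,0],"claw":1},{"xyz":[0,3.0,0],"delta_rot":[0,0,0],"claw":1}]'
python3 - <<'E'
from h import *
st=r.get_state(); c=optics.capture("top"); cv2.imwrite("pics/topz2.png",cv2.resize(c["img"][195:315,250:410],None,fx=4,fy=4,interpolation=cv2.INTER_CUBIC))
E
```

```text
time_s: 4.38
tcp_pos: [0.5296, -0.0298, 0.1545]
eef_rot: [-180.0, -0.0, 180.0]
contact_force: [0.4, -1.3, -0.8]
gripper_width: 0.0005
gripper_force: 0.8
```

View pics/topz2.png

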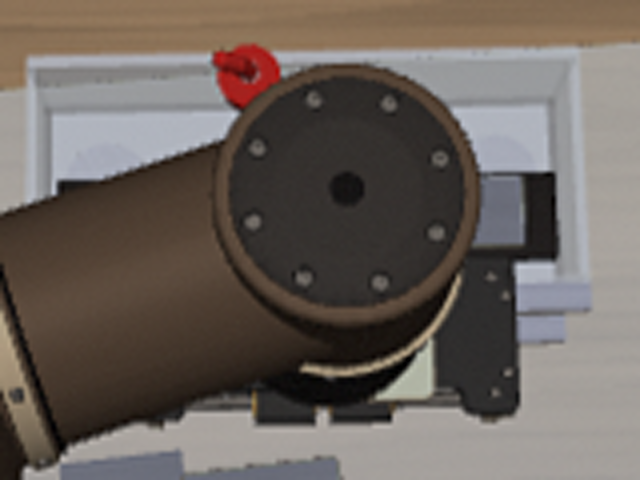

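The arm hides the block from the top camera, but the −1.3 N reading fits sliding contact. I'll keep pushing in small steps until the force rises.

```bash
python3 -m crank '[{"xyz":[0,0.15,0],"delta_rot":[0,0,0],"claw":1},{"xyz":[0,0.3,0],"delta_rot":[0,0,0],"claw":1},{"xyz":[0,0.45,0],"delta_rot":[0,0,0],"claw":1},{"xyz":[0,0.6,0],"delta_rot":[0,0,0],"claw":1},{"xyz":[0,0.7,0],"delta_rot":[0,0,0],"claw":1},{"xyz":[0,0.7,0],"delta_rot":[0,0,0],"claw":1}]'
```

```text
time_s: 5.18
tcp_pos: [0.5296, -0.0101, 0.1546]
eef_rot: [-179.9, -0.0, -180.0]
contact_force: [1.3, -8.1, -1.7]
gripper_width: 0.0005
gripper_force: 3.7
```

```bash
python3 -m crank '[{"xyz":[0,0.1,0],"delta_rot":[0,0,0],"claw":1},{"xyz":[0,0.2,0],"delta_rot":[0,0,0],"claw":1},{"xyz":[0,0.3,0],"delta_rot":[0,0,0],"claw":1},{"xyz":[0,0.4,0],"delta_rot":[0,0,0],"claw":1},{"xyz":[0,0.4,0],"delta_rot":[0,0,0],"claw":1}]'
```

```text
time_s: 5.8
tcp_pos: [0.5293, -0.0093, 0.1549]
eef_rot: [-179.0, -0.2, 179.9]
contact_force: [17.9, -67.2, -9.5]
gripper_width: 0.0007
gripper_force: 33.0
```

That is the stop: 67 N with no further travel. I'll back off at once.

```bash
python3 -m crank '[{"xyz":[0,-0.5,0],"delta_rot":[0,0,0],"claw":1},{"xyz":[0,-1.5,0],"delta_rot":[0,0,0],"claw":1},{"xyz":[0,-1.5,0],"delta_rot":[0,0,0],"claw":1},{"xyz":[0,-1.5,-2],"delta_rot":[0,0,0],"claw":1},{"xyz":[0,-3,-4],"delta_rot":[0,0,0],"claw":1},{"xyz":[0,-5,-5],"delta_rot":[0,0,0],"claw":1},{"xyz":[0,-5,-5],"delta_rot":[0,0,0],"claw":1},{"xyz":[0,-5,-5],"delta_rot":[0,0,0],"claw":1},{"xyz":[0,-5,-5],"delta_rot":[0,0,0],"claw":1}]'
python3 - <<'E'
from h import *
st=r.get_state(); c=optics.capture("top"); w=optics.capture("wrist")
a=cv2.resize(c["img"][195:315,250:410],None,fx=5,fy=5,interpolation=cv2.INTER_CUBIC)
cv2.imwrite("pics/topz3.png",a); cv2.imwrite("pics/w3.png",w["img"])
print(tool([.602,-.0285,.23],st))
E
```

```text
time_s: 6.92
tcp_pos: [0.5293, -0.1461, 0.3034]
eef_rot: [180.0, -0.1, -180.0]
contact_force: [0.1, 0.2, -1.3]
gripper_width: 0.0004
gripper_force: 0.0
[-2.42949349  3.91822699  2.4463243 ]
```

View pics/topz3.png

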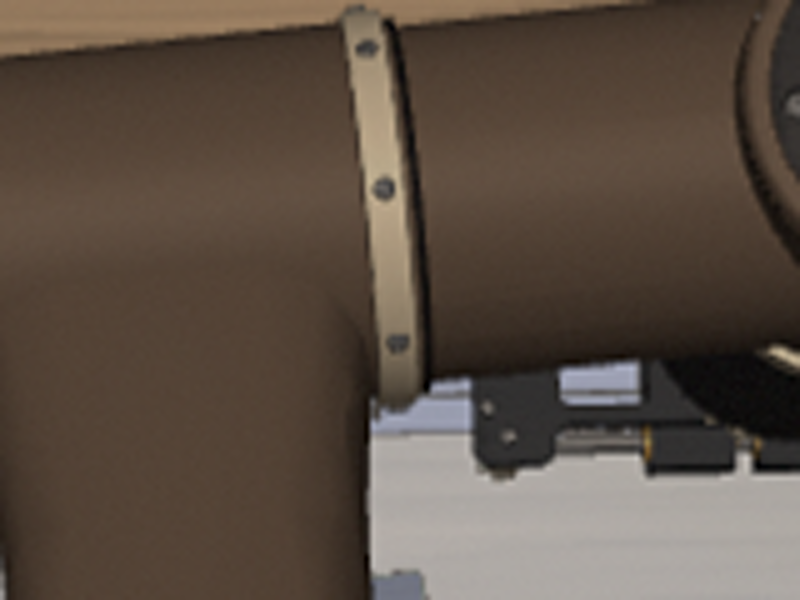

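The arm hides the block again, so I'll verify the door later. Next I move above the bar cap and press in slow steps.

```bash
python3 -m crank '[{"xyz":[-2.43,3.97,0],"delta_rot":[0,0,0],"claw":1},{"xyz":[-2.43,3.97,0],"delta_rot":[0,0,0],"claw":1},{"xyz":[-2.43,3.97,0],"delta_rot":[0,0,0],"claw":1},{"xyz":[-2.43,3.97,1.5],"delta_rot":[0,0,0],"claw":1},{"xyz":[-2.43,3.97,2.6],"delta_rot":[0,0,0],"claw":1},{"xyz":[-2.43,3.97,2.8],"delta_rot":[0,0,0],"claw":1},{"xyz":[-2.43,3.97,2.9],"delta_rot":[0,0,0],"claw":1},{"xyz":[-2.43,3.97,3.0],"delta_rot":[0,0,0],"claw":1},{"xyz":[-2.43,3.97,3.1],"delta_rot":[0,0,0],"claw":1},{"xyz":[-2.43,3.97,3.2],"delta_rot":[0,0,0],"claw":1},{"xyz":[-2.43,3.97,3.3],"delta_rot":[0,0,0],"claw":1},{"xyz":[-2.43,3.97,3.4],"delta_rot":[0,0,0],"claw":1},{"xyz":[-2.43,3.97,3.5],"delta_rot":[0,0,0],"claw":1},{"xyz":[-2.43,3.97,3.55],"delta_rot":[0,0,0],"claw":1}]'
```

```text
time_s: 8.78
tcp_pos: [0.6027, -0.0281, 0.198]
eef_rot: [-180.0, 0.0, -180.0]
contact_force: [0.3, -0.4, 1.6]
gripper_width: 0.0004
gripper_force: 1.4
```

```bash
python3 -m crank '[{"xyz":[0,0,0.05],"delta_rot":[0,0,0],"claw":1},{"xyz":[0,0,0.1],"delta_rot":[0,0,0],"claw":1},{"xyz":[0,0,0.15],"delta_rot":[0,0,0],"claw":1},{"xyz":[0,0,0.2],"delta_rot":[0,0,0],"claw":1},{"xyz":[0,0,0.2],"delta_rot":[0,0,0],"claw":1}]'
```

```text
time_s: 9.4
tcp_pos: [0.603, -0.0282, 0.197]
eef_rot: [-180.0, 0.2, -179.9]
contact_force: [-13.8, 4.3, 32.4]
gripper_width: 0.0006
gripper_force: 15.9
```

The bar stopped firmly at z = 0.197, the home height. Next is the square plate, then a wrist check from above.

```bash
python3 -m crank '[{"xyz":[0,0,-1],"delta_rot":[0,0,0],"claw":1},{"xyz":[0,0,-2],"delta_rot":[0,0,0],"claw":1},{"xyz":[0,-3.12,-2],"delta_rot":[0,0,0],"claw":1},{"xyz":[0,-3.12,-2],"delta_rot":[0,0,0],"claw":1},{"xyz":[0,-3.12,-2],"delta_rot":[0,0,0],"claw":1},{"xyz":[0,-3.12,-1],"delta_rot":[0,0,0],"claw":1},{"xyz":[0,-3.12,-0.8],"delta_rot":[0,0,0],"claw":1},{"xyz":[0,-3.12,-0.7],"delta_rot":[0,0,0],"claw":1},{"xyz":[0,-3.12,-0.6],"delta_rot":[0,0,0],"claw":1},{"xyz":[0,-3.12,-0.5],"delta_rot":[0,0,0],"claw":1},{"xyz":[0,-3.12,-0.4],"delta_rot":[0,0,0],"claw":1},{"xyz":[0,-3.12,-0.3],"delta_rot":[0,0,0],"claw":1},{"xyz":[0,-3.12,-0.2],"delta_rot":[0,0,0],"claw":1},{"xyz":[0,-3.12,-0.1],"delta_rot":[0,0,0],"claw":1},{"xyz":[0,-3.12,-0.05],"delta_rot":[0,0,0],"claw":1},{"xyz":[0,-3.12,0],"delta_rot":[0,0,0],"claw":1},{"xyz":[0,-3.12,0],"delta_rot":[0,0,0],"claw":1}]'
```

```text
time_s: 11.52
tcp_pos: [0.6031, -0.1216, 0.197]
eef_rot: [-179.9, 0.2, -179.9]
contact_force: [-12.0, 7.9, 30.9]
gripper_width: 0.0008
gripper_force: 15.8
```

Square is home as well. Now the round button.

```bash
python3 -m crank '[{"xyz":[0,0,-1],"delta_rot":[0,0,0],"claw":1},{"xyz":[0,0,-2],"delta_rot":[0,0,0],"claw":1},{"xyz":[0,6.32,-2],"delta_rot":[0,0,0],"claw":1},{"xyz":[0,6.32,-2],"delta_rot":[0,0,0],"claw":1},{"xyz":[0,6.32,-2],"delta_rot":[0,0,0],"claw":1},{"xyz":[0,6.32,-2],"delta_rot":[0,0,0],"claw":1},{"xyz":[0,6.32,-2],"delta_rot":[0,0,0],"claw":1},{"xyz":[0,6.32,-1],"delta_rot":[0,0,0],"claw":1},{"xyz":[0,6.32,-0.8],"delta_rot":[0,0,0],"claw":1},{"xyz":[0,6.32,-0.7],"delta_rot":[0,0,0],"claw":1},{"xyz":[0,6.32,-0.6],"delta_rot":[0,0,0],"claw":1},{"xyz":[0,6.32,-0.5],"delta_rot":[0,0,0],"claw":1},{"xyz":[0,6.32,-0.4],"delta_rot":[0,0,0],"claw":1},{"xyz":[0,6.32,-0.3],"delta_rot":[0,0,0],"claw":1},{"xyz":[0,6.32,-0.2],"delta_rot":[0,0,0],"claw":1},{"xyz":[0,6.32,-0.1],"delta_rot":[0,0,0],"claw":1},{"xyz":[0,6.32,-0.05],"delta_rot":[0,0,0],"claw":1},{"xyz":[0,6.32,0],"delta_rot":[0,0,0],"claw":1},{"xyz":[0,6.32,0],"delta_rot":[0,0,0],"claw":1}]'
```

```text
time_s: 13.9
tcp_pos: [0.6031, 0.0678, 0.197]
eef_rot: [-180.0, 0.2, -179.9]
contact_force: [-12.4, -0.2, 31.6]
gripper_width: 0.0006
gripper_force: 15.9
```

Home at the same height. I'll retreat up and off to the right, out of the top camera's view, and check everything.

```bash
python3 -m crank '[{"xyz":[0,0,-1],"delta_rot":[0,0,0],"claw":1},{"xyz":[0,0,-3],"delta_rot":[0,0,0],"claw":1},{"xyz":[0,0,-4],"delta_rot":[0,0,0],"claw":1},{"xyz":[5,-15,-4],"delta_rot":[0,0,0],"claw":1},{"xyz":[5,-15,-4],"delta_rot":[0,0,0],"claw":1},{"xyz":[5,-15,-4],"delta_rot":[0,0,0],"claw":1},{"xyz":[5,-15,-4],"delta_rot":[0,0,0],"claw":1},{"xyz":[5,-15,-4],"delta_rot":[0,0,0],"claw":1},{"xyz":[5,-15,-4],"delta_rot":[0,0,0],"claw":1},{"xyz":[5,-15,-4],"delta_rot":[0,0,0],"claw":1},{"xyz":[5,-15,-4],"delta_rot":[0,0,0],"claw":1},{"xyz":[5,-15,-4],"delta_rot":[0,0,0],"claw":1},{"xyz":[5,-15,-4],"delta_rot":[0,0,0],"claw":1}]'
python3 - <<'E'
from h import *
c=optics.capture("top"); s=optics.capture("side")
a=cv2.resize(c["img"][195:345,160:480],None,fx=2.5,fy=2.5,interpolation=cv2.INTER_CUBIC)
b=cv2.resize(s["img"][190:370,220:440],None,fx=1.2,fy=1.2,interpolation=cv2.INTER_CUBIC)
o=np.zeros((375+b.shape[0],800,3),np.uint8); o[:375]=a; o[375:,:b.shape[1]]=b
cv2.imwrite("pics/chk.png",o[:600])
E
```

```text
time_s: 15.52
tcp_pos: [0.4525, -0.3816, 0.3113]
eef_rot: [179.9, -0.0, 180.0]
contact_force: [-0.2, -0.0, 0.1]
gripper_width: 0.001
gripper_force: 0.0
```

View pics/chk.png

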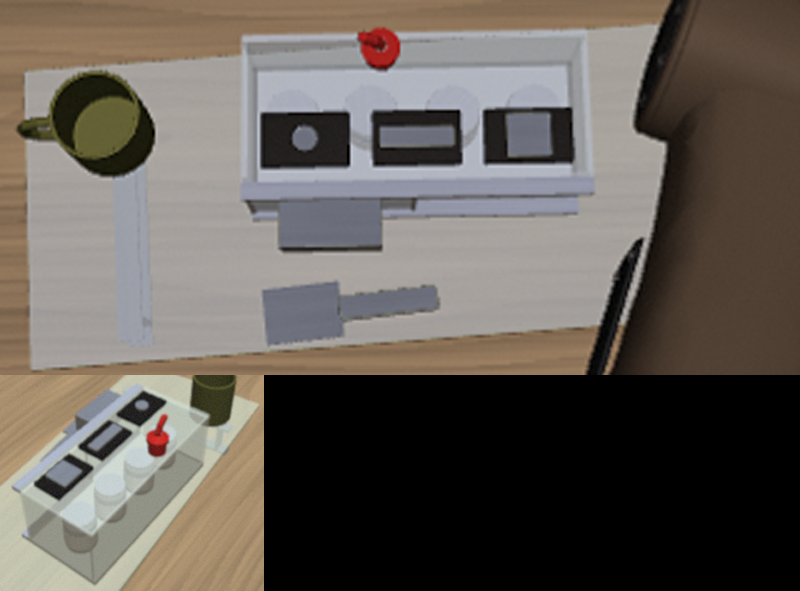

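The top view shows the door's −y edge at the case's middle (col ~326) and the block's end at col ~313, which is the stop position I felt. All three caps are down, and the mug, spout and scraper have not moved.

```bash
python3 -c "
from plant import job
print(job.close_job())"
```

```text
the job is handed in; nothing more can be done
None
```

I pushed the door to its stop, pressed the bar, square and round latches to their home height in that order, and handed the job in. The door push peaked at about 67 N at the stop, harder than the gentle push asked for. The mug, spout and scraper look unmoved in the final pictures; the arm hid the jar there.

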